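# Lift a desiccant canister out of its dish with tongs

## Task

Take the tongs off their rest, dip their jaws into the dish with the upright desiccant canister, close them on the canister and lift it well clear, at least 10 cm above the worktable. Touch the canister with the tongs only, leave both dishes, the flat plug in the other dish and everything else on the table in place, and finish while still holding the canister up, steady, in the squeezed tongs.

Things in the scene. Friction and masses are not known exactly. Their poses are not given: they have to be found in the camera images.
- tongs: Steel spring tongs, 165 long, 125 g, level on the rest: two bars 14 high from the bow (cross block, x = -78, 40 wide) to the jaws at x = +75, bent straight down there. x from bow to jaws, z up; origin at mid height of the bars, mid grip zone, within 10 of the centre of mass. The -y bar is this body, the +y bar hinged (tongs_arm). Only a squeeze holds them in a gripper.
- tongs_arm (a joint): Hinge of the +y bar, upright axis at x = -70, y = +14.5 of the tongs. 0 = fully open (a spring drives it there), grows as the tongs are squeezed; about 0.166 rad when closed on the canister's 20 mm, stop at 0.25. 1 mm of squeeze at the grip zone is about 0.014 rad, or 2 mm at the jaws.
- jaw_mid (a point): Fixed to the tongs at x = 75, y = 0, z = -48: middle of the jaws when closed on the canister. Jaws: shallow upright V plates, 24 long in x, from 34 to 62 below the tongs' origin (lower ends 14 below this point). The -y jaw's face is at y = -10, its back at -17; the other faces it, 7 thick too. Jaw opening 44 at rest.
- rest: Fixed steel rest, frame parallel to the tongs at the start; origin: base centre on the table. Base plate 130 x 84 x 6; two crossbars 6 thick at x = +40 and -45, tops at z = 75, carry the bars (tongs origin 82 above the table); the posts at their ends (y from -28 to +47) rise to z = 83.
- dish_a: Round open aluminium dish that holds the canister, outer diameter 92 at the rim, 36 high, wall 3, inner floor 4 above its underside, inner diameter about 83 at the floor and 86 at the rim; loose, 400 g. Origin: centre of the underside, z up.
- dish_b: The same dish again, holding the plug.
- canister: Desiccant canister, closed white plastic cylinder, diameter 20, height 28, about 14 g, standing upright on the floor of dish_a, up to 10 off its centre. Origin: centre of the underside, z up along its axis.
- canister_mid (a point): Centre of the canister, 14 above its underside.
- plug: White plastic stopper plug, flat disc, diameter 28, 9 high, lying in dish_b; not wanted. Origin: centre of the underside.
- bottle: Bystander: tablet bottle, diameter 41, height 88, standing beyond the dishes. Origin: centre of the underside.
- glue_stick: Bystander: glue stick, diameter 28, height 90, standing beyond the dishes. Origin: centre of the underside.
- stamp: Bystander: wooden rubber stamp, 23 x 52 x 62 high, on the robot's side of the work. Origin: centre of the underside.
- tally: Bystander: hand tally counter, 33 x 48 x 52 high, on the robot's side of the work. Origin: centre of the underside.
- tongs_grip (a point): Fixed to the tongs at y = +6, x = z = 0: middle of the grip zone when open. Black rubber sleeves, x -23 to +23, 18 high, squeezed along y. Outer faces at y = -18 (-y bar) and, hinged bar, about +30 when open, +18 and parallel when closed on the canister: 48 wide at rest, 36 closed on it. 4 to 9 N squeeze the spring; 20 to 25 N hold the canister firmly.
Things that resemble listed ones, but are neither listed nor needed, are in the scene too. What is shaped like the dish_b but green is not meant.

How it is judged:
By the outcome, as a careful person would: the job done as asked, in the order asked, and still so for the second after the job is handed in, while the arm keeps its last pose, push and grip.
It also fails if it takes over 48 s, if anything falls off the work surface, if the arm or the gripper's body presses on something with over 40 N, if the wrist force passes 120 N, or if a joint passes its speed limit or range.

## Robot

A 6-joint arm with a two-finger parallel gripper is mounted at the origin on a cart in front of the work surface, level with it; the furniture and walls round the work are solid. World frame = base frame: x ahead of the robot, y to its left, z up, the work surface at z = 0. Lengths are in mm, angles in rad, forces in N, time in s.
With the tool pointing down it reaches from about 350 to 1000 mm from the base axis. Payload 7.1 kg.
Tool frame: the origin (TCP) lies at the very end of the fingers, on their centre line; the grasp point (between the pads) lies bot.hold_point_z behind it (bot.hold_point_z is the distance from the TCP to the grasp point, in mm); z points along the fingers, y is the line along which they close (so a half turn about z gives the same grasp; the last joint's range is limited). The gripper opens to 85 mm and grips with 20 to 120 N. Pads are 22 mm wide; open, the fingers measure 114 mm over their backs; the gripper's body (76 mm by 85 mm) begins 54 mm behind the grasp point. The pads swing forward as they close: fully open they stand 13 mm farther back than shut.
Start: joints at [1.22, 0.423, 1.63, -0, 1.089, -0.019], TCP at [203.559, 590.905, 231.319] pointing down, gripper open.
Joint ranges: [-3, 3], [-0.9, 2.11], [0.09, 2.58], [-1.31, 4.45], [0.11, 2.69], [-2.54, 2.54]. Speed limits (rad/s): [2.39, 2.39, 3.01, 3.14, 3.14, 3.14].

## Interface

Orientations are given as a rotation vector (axis times angle).
In Python, from station import bot gives the robot as it stands. Calls block until the motion is done:
- bot.reach(position, orientation): joint-space move of the TCP to a pose.
- bot.move_l(position, orientation=None, feed=150): straight line of the TCP; orientation=None keeps the orientation; feed is the mean speed in mm/s.
- bot.goto_joints(angles): joint-space move.
- bot.move_gripper(opening, strength=None): finger opening in mm; strength is the grip in N (None keeps the last); returns when the fingers have stopped.
- bot.hold(seconds).
- bot.solve_ik(position, orientation): joint angles nearest the present ones, or None.
- bot.get_state(): the state.
- bot.get_image(name): name is "scene" or "top" or "wrist"; returns a dict with "img" (480x640x3 uint8, blue, green, red), "fx", "fy", "cx", "cy" (pixels), "T" (4x4, takes a point from camera to world coordinates). Camera axes: x right, y down, z forward; pixel columns grow to the right and rows downward; lengths in mm; the calibration is good to about 2 mm. A picture is of the moment at which its call begins. There is no depth.
A pose or a line that the arm cannot do raises bot.PlanningError and nothing moves.
- bot.sign_off(): hands the job in; it is judged then, once.
The state is a dict: "time": time; "joint_pos": joint angles; "qvel": joint speeds; "joint_efforts": joint torques, N m; "tcp_pos": TCP position; "orientation": TCP orientation; "ft_force": force on the tool from outside, world axes, zero at the start; "torque": the same for the moment, N m; "width": finger opening in mm; "gripper_force": force on a finger pad.
Only numpy, scipy, OpenCV 4.12 (cv2) and the standard library are available. Lean on these libraries where they do the work, as an engineer would, in place of code of your own. Each camera call takes 0.05 s, during which the arm holds its last target. There are 200 camera calls.

## Working session

There is one attempt and no reset: what is moved stays moved. The work goes in short steps, each a Python script; the robot and the scene stay as the last script left them, time stands still between calls to the robot, and variables do not carry over. Pictures are saved under pics/ and viewed, at most 10 in all, crops included, and the job is handed in when it is done.

```bash
mkdir -p pics; ls; python3 - <<'E'
from station import bot
import cv2,numpy as np
for n in("scene","top"):
    d=bot.get_image(n); cv2.imwrite(f"pics/{n}0.png",d["img"]); np.savez(f"{n}0.npz",**d); print(n,d["fx"],d["fy"],d["cx"],d["cy"],np.round(d["T"],3).tolist())
print(bot.hold_point_z, bot.get_state())
E
```

```text
pics
scene 460.88008276389644 460.88008276389644 317.19748320553384 229.98056114397312 [[0.8, -0.289, 0.525, 69.718], [-0.599, -0.365, 0.713, -614.143], [-0.014, -0.885, -0.465, 530.08], [0.0, 0.0, 0.0, 1.0]]
top 567.7194187835946 567.7194187835946 319.07996885368374 241.62896055363944 [[-0.013, -0.992, 0.127, 420.084], [-1.0, 0.012, -0.01, 72.925], [0.008, -0.127, -0.992, 1115.812], [0.0, 0.0, 0.0, 1.0]]
18.700000000000003 {'time': 0.1, 'joint_pos': array([ 1.21999915e+00,  4.23755961e-01,  1.63063865e+00,  5.79510029e-06,
        1.08857334e+00, -1.89856546e-02]), 'qvel': array([ 9.54786055e-04, -2.91433072e-03, -7.23420407e-04,  9.41315859e-04,
       -1.83858945e-05, -1.15658882e-03]), 'joint_efforts': array([ 4.69835031e-04, -5.58428979e+01, -2.82444352e+01, -5.28165288e-05,
        3.02593711e-03,  6.70670431e-06]), 'tcp_pos': array([203.39129934, 590.45006328, 230.61884345]), 'orientation': array([-5.18782053e-01, -3.09820026e+00,  2.12183888e-03]), 'ft_force': array([ 0.49297241,  0.0507905 , -1.3751351 ]), 'torque': array([-0.03434428, -0.03316721,  0.02543972]), 'gripper_force': 0.0, 'width': 85.58246108726605}
```

View pics/top0.png

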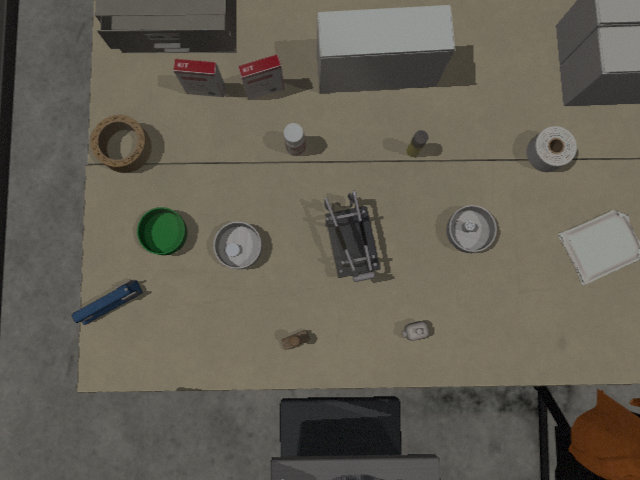

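View pics/scene0.png

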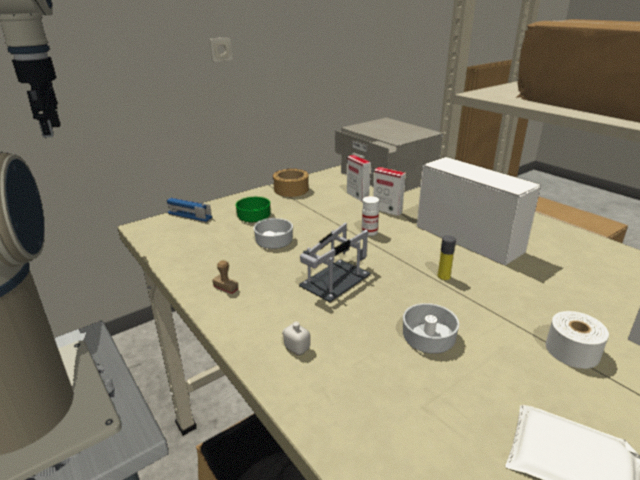

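The top view shows the canister dish at about (472,228), plug dish (238,245) and tongs on the rest around (352,237), bow at the bottom (365,278), jaws at the top. The scene view confirms the upright canister at (431,325). Next: zoomed crops.

```bash
cat > h.py <<'E'
import numpy as np,cv2
def ray(d,u,v,z):
    T=np.array(d["T"]);r=T[:3,:3]@np.array([(u-d["cx"])/d["fx"],(v-d["cy"])/d["fy"],1]);o=T[:3,3]
    return (o+r*(z-o[2])/r[2])
def proj(d,p):
    T=np.array(d["T"]);c=T[:3,:3].T@(np.array(p,float)-T[:3,3]);return np.array([d["fx"]*c[0]/c[2]+d["cx"],d["fy"]*c[1]/c[2]+d["cy"]])
E
python3 - <<'E'
import cv2,numpy as np
from h import *
a=cv2.imread("pics/top0.png")
c=cv2.resize(a[185:290,300:400],None,fx=5.5,fy=5.5,interpolation=cv2.INTER_CUBIC)
e=cv2.resize(a[195:260,440:505],None,fx=3.6,fy=3.6,interpolation=cv2.INTER_CUBIC)
o=np.zeros((600,800,3),np.uint8);o[:577,:550]=c[:577];o[:234,560:794]=e
cv2.imwrite("pics/crop0.png",np.clip(o*1.5,0,255))
d=dict(np.load("top0.npz"))
for n,u,v,z in[("can",470,227,32),("dish",472,228,36),("plugd",238,245,36),("bottle",294,138,80),("glue",418,145,80),("stamp",292,341,40),("tally",416,331,40),("bow",365,277,82),("jawL",330,200,82),("jawR",353,196,82)]: print(n,ray(d,u,v,z).round())
E
```

```text
can [ 584. -230.   32.]
dish [ 581. -233.   36.]
plugd [554. 218.  36.]
bottle [750. 108.  80.]
glue [ 734. -126.   80.]
stamp [371. 116.  40.]
tally [ 387. -117.   40.]
bow [487. -20.  82.]
jawL [630.  42.  82.]
jawR [637.  -1.  82.][ WARN:0@0.104] global loadsave.cpp:1063 imwrite_ Unsupported depth image for selected encoder is fallbacked to CV_8U.
```

View pics/crop0.png

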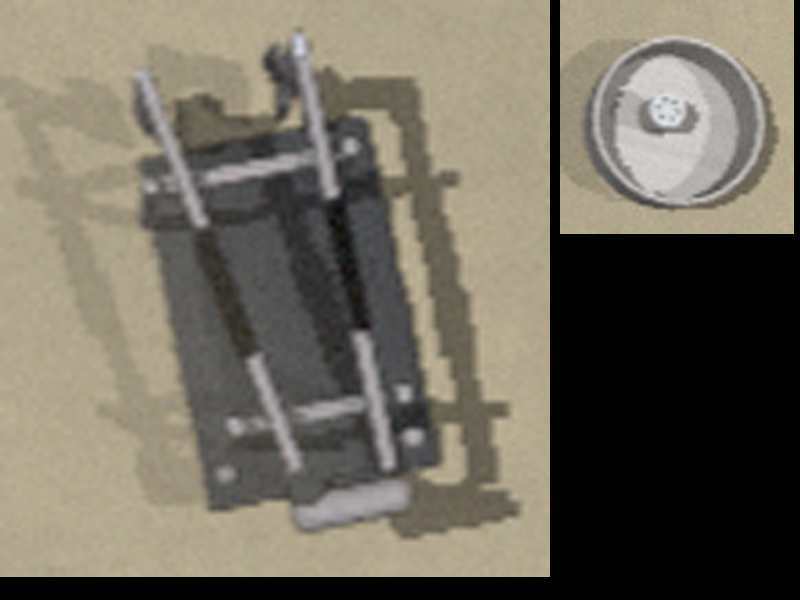

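The crop shows the −y bar's sleeve ends at crop (335,198) and (362,330), bow at (352,503), canister top at (667,110) inside the dish centred near (680,122). I'll compute a rough pose and hover with the wrist camera.

```bash
cat >> h.py <<'E'
from scipy.spatial.transform import Rotation as R
def down(yaw):  # tool z down, tool x along world yaw direction (tongs x), tool y = -left
    c,s=np.cos(yaw),np.sin(yaw)
    return R.from_matrix(np.array([[c,s,0],[s,-c,0],[0,0,-1]])).as_rotvec()
E
python3 - <<'E'
from h import *
from station import bot
d=dict(np.load("top0.npz"))
f=lambda x,y,z:ray(d,300+x/5.5,185+y/5.5,z)
s1,s2,t,b=f(335,198,91),f(362,330,91),f(299,40,89),f(388,465,89)
print(s1,s2,t,b)
yaw=np.arctan2(*(t-b)[[1,0]]);y2=np.arctan2(*(s1-s2)[[1,0]])
m=(s1+s2)/2; o=m+14.5*np.array([-np.sin(yaw),np.cos(yaw),0])
print(yaw,y2,o, np.linalg.norm(s1-s2),np.linalg.norm(t-b))
g=o+6*np.array([-np.sin(yaw),np.cos(yaw),0])
for yy in(yaw,yaw+np.pi,yaw-np.pi): print(yy,bot.solve_ik([g[0],g[1],250],down(yy)), bot.solve_ik([506,-245,55],down(yy)))
bot.reach([g[0],g[1],250],down(yaw) if bot.solve_ik([g[0],g[1],250],down(yaw)) is not None else down(yaw+np.pi))
bot.hold(.3)
for n in("wrist","top"):
    w=bot.get_image(n);np.savez(n+"1.npz",**w);cv2.imwrite(f"pics/{n}1.png",w["img"])
    if n=="wrist": print(w["fx"],w["cx"],w["cy"],np.round(w["T"],3).tolist())
s=bot.get_state();print(s["time"],s["tcp_pos"],s["joint_pos"])
E
```

```text
[588.51927255 -14.04460664  91.        ] [544.18260558 -21.98405918  91.        ] [642.66796562  -3.34352045  89.        ] [499.48779096 -29.68503341  89.        ]
0.18194010135476701 0.17719384919056463 [563.72733818  -3.75366257  91.        ] 45.04192430507222 145.58309559015856
0.18194010135476701 [-1.73352002e-02  3.10279136e-01  1.75313566e+00 -4.44089210e-16
  1.07817785e+00  1.37152103e+00] [-4.72088265e-01  5.91585405e-01  1.86200593e+00 -4.44089210e-16
  6.88001314e-01  9.16767960e-01]
3.3235327549445604 [-1.73352002e-02  3.10279136e-01  1.75313566e+00 -4.44089210e-16
  1.07817785e+00 -1.77007163e+00] [-4.72088265e-01  5.91585405e-01  1.86200593e+00 -4.44089210e-16
  6.88001314e-01 -2.22482469e+00]
-2.959652552235026 [-1.73352002e-02  3.10279136e-01  1.75313566e+00 -4.44089210e-16
  1.07817785e+00 -1.77007163e+00] [-4.72088265e-01  5.91585405e-01  1.86200593e+00 -4.44089210e-16
  6.88001314e-01 -2.22482469e+00]
374.60905110202367 320.95106192987 243.51217375973303 [[0.182, -0.931, -0.317, 644.625], [-0.983, -0.172, -0.059, 18.285], [-0.0, 0.323, -0.947, 391.426], [0.0, 0.0, 0.0, 1.0]]
2.95 [562.6375583    2.31150574 249.98989848] [-1.70528578e-02  3.10290590e-01  1.75314503e+00  1.99198849e-05
  1.07816886e+00  1.37148536e+00]
```

View pics/wrist1.png

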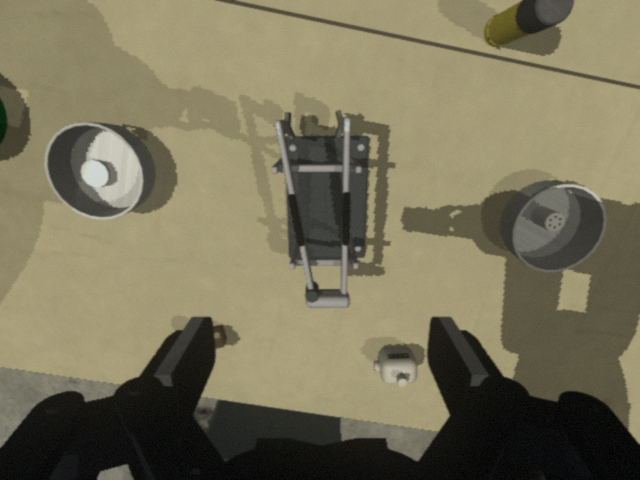

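The wrist view shows the tongs near vertical: −y bar from (347,118) to (345,293), sleeve about rows 194–243; canister top at (556,222). I'll zoom for subpixel values.

```bash
python3 - <<'E'
import cv2,numpy as np
a=cv2.imread("pics/wrist1.png")
o=np.zeros((600,800,3),np.uint8)
c=cv2.resize(a[105:315,265:385],None,fx=2.857,fy=2.857,interpolation=cv2.INTER_CUBIC);o[:600,:343]=c[:600,:343]
e=cv2.resize(a[175:280,495:610],None,fx=3.9,fy=3.9,interpolation=cv2.INTER_CUBIC);o[:e.shape[0],345:345+e.shape[1]]=e[:,:455]
cv2.imwrite("pics/crop1.png",np.clip(o*1.6,0,255).astype(np.uint8))
g=cv2.cvtColor(a,cv2.COLOR_BGR2GRAY).astype(int)
for r in (130,150,170,180,195,205,218,230,240,250,265,280,290): print(r,g[r,335:358])
print(g[180:255,346])
E
```

```text
130 [ 88  71  64  78  85  86  86  79 101 145 174 186 189 175 138  99  86  86
  86  87  87  84  85]
150 [ 41  50  57  59  63  67  69  74 102 129 150 153 146 129  93  73  68  67
  70  71  72  65  73]
170 [124 122 125 124 122 121 120 105 113 142 154 151 145 121 100  84  84  84
  81  83 101 128 148]
180 [ 44  46  42  42  41  41  58  84 116 143 157 151 137 110  83  70  70  66
  70  69  70  66  65]
195 [41 38 41 39 39 42 39 38 38 33 30 30 32 27 36 53 65 65 68 68 65 66 68]
205 [40 43 42 38 39 40 46 38 32 30 25 33 31 28 39 51 65 67 70 70 70 65 68]
218 [42 43 35 44 40 38 44 39 29 32 32 33 36 30 35 52 63 70 67 67 65 66 66]
230 [55 54 58 47 47 45 45 38 29 29 34 35 29 35 52 68 66 69 69 66 69 71 69]
240 [61 63 59 64 58 54 51 46 32 33 34 32 33 36 44 55 55 50 45 43 39 45 41]
250 [ 69  66  69  67  66  70  83 115 146 149 150 130  89  53  48  59  60  61
  55  72  98 128 140]
265 [127 125 125 129 128 120 106 127 145 151 146 128 103  88  83  84  82  90
 115 140 150 144 133]
280 [157 153 159 157 151 138 129 134 148 149 141 128 141 151 151 153 151 150
 149 153 151 155 157]
290 [ 60  59  61  62  78 105 128 140 148 147 137 126 139 152 156 157 157 156
 153 155 156 158 154]
[151 152 151 151 150 152 150 149 150 150 145 123  70  38  33  30  26  34
  29  30  30  33  29  26  30  33  33  28  28  33  29  27  31  25  28  32
  28  29  33  31  33  28  30  30  28  29  30  32  32  30  35  26  34  33
  33  31  34  27  32  35  32  32  34  34  41  77 120 130 132 131 130 135
 132 130 127]
```

View pics/crop1.png

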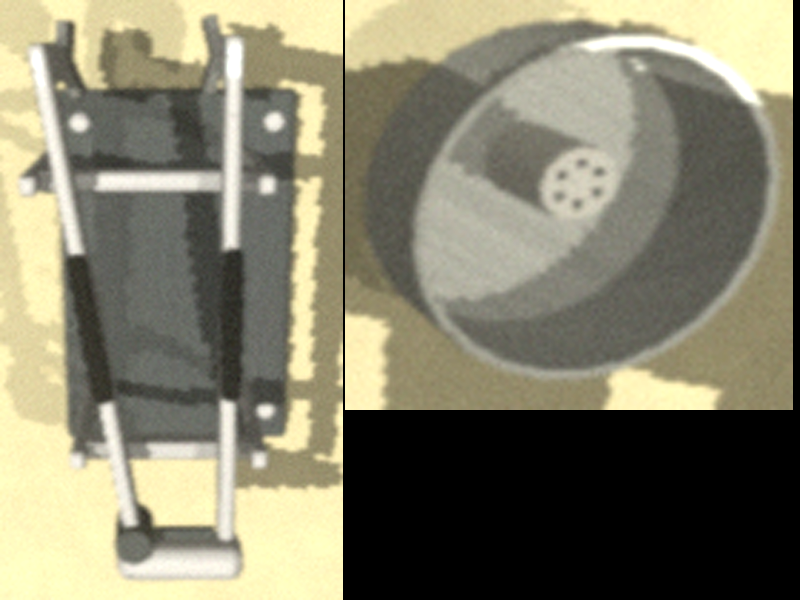

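The crop shows the canister's top (perforated) at wrist pixel (555.0,222.2), the dish rim centred around (559.6,228), −y sleeve rows 191.6–245. Computing positions from both views.

```bash
python3 - <<'E'
from h import *
w=dict(np.load("wrist1.npz"));t=dict(np.load("top0.npz"))
a,b=ray(w,346.7,130,89),ray(w,344.0,255,89);s1,s2=ray(w,345.9,191.6,90.5),ray(w,345.1,245,90.5)
yaw=np.arctan2(*(a-b)[[1,0]]);print("yaw",yaw,s1,s2,np.linalg.norm(s1-s2))
n=np.array([-np.sin(yaw),np.cos(yaw),0]);m=(s1+s2)/2
print("origin",m+14.5*n, "grip",m+20.5*n)
print("can",ray(w,555,222.2,32),ray(t,440+(667-560)/3.6,195+110/3.6,32))
print("dish",ray(w,559.6,228,36),ray(t,440+(680-560)/3.6,195+122/3.6,36))
E
```

```text
yaw 0.18269290606010136 [591.17372896 -12.13993765  90.5       ] [546.21387957 -20.77310746  90.5       ] 45.78121534870405
origin [566.05946863  -2.19783132  90.5       ] grip [564.96939871   3.70231678  90.5       ]
can [ 588.57725291 -228.72148753   32.        ] [ 586.78009115 -229.62313922   32.        ]
dish [ 584.40515261 -232.70134376   36.        ] [ 579.58371467 -235.17566512   36.        ]
```

```bash
python3 - <<'E'
from h import *
from station import bot
yaw=.1825;o=np.array([565.,-2.8]);g=o+6*np.array([-np.sin(yaw),np.cos(yaw)])
bot.move_l([*g,61],down(yaw),feed=130)
st=lambda:(lambda s:print(round(s["time"],2),s["tcp_pos"].round(1),round(s["width"],2),round(s["gripper_force"],1),s["ft_force"].round(1)))(bot.get_state())
st()
bot.move_gripper(44,20);st()
bot.move_l([*g,71],feed=40);bot.hold(.2);st()
for n in("wrist","scene"):
    w=bot.get_image(n);np.savez(n+"2.npz",**w);cv2.imwrite(f"pics/{n}2.png",w["img"])
a=cv2.imread("pics/wrist2.png")[60:400,160:500];b=cv2.imread("pics/scene2.png")[170:370,220:420]
cv2.imwrite("pics/crop2.png",np.hstack([cv2.resize(a,(400,400)),cv2.resize(b,(400,400))]))
E
```

```text
4.55 [564.5   3.1  61.7] 85.06 0.0 [-0.3 -0.2  0. ]
5.03 [564.6   3.1  61.9] 44.35 6.6 [-1.7  0.8  5. ]
5.63 [563.7   3.1  70.8] 43.81 4.2 [ 0.7  0.2 -1.2]
```

View pics/crop2.png

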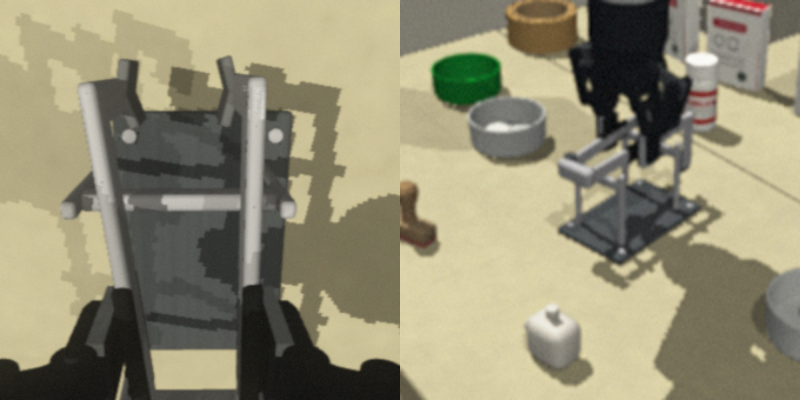

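Tongs are held (Fz −1.2 N); bars visible running up from the fingers, both jaws free. Lift, carry to above the dish, and look.

```bash
python3 - <<'E'
from h import *
from station import bot
yaw=.1825;ux=np.array([np.cos(yaw),np.sin(yaw)]);c=np.array([587.7,-229.2]);p=c-75*ux
st=lambda:(lambda s:print(round(s["time"],2),s["tcp_pos"].round(1),round(s["width"],2),round(s["gripper_force"],1),s["ft_force"].round(1)))(bot.get_state())
q=bot.get_state()["tcp_pos"]
bot.move_l([q[0],q[1],160],feed=100)
bot.move_l([*p,160],down(yaw),feed=180);bot.hold(.3);st()
for n in("wrist","top"):
    w=bot.get_image(n);np.savez(n+"3.npz",**w);cv2.imwrite(f"pics/{n}3.png",w["img"])
cv2.imwrite("pics/crop3.png",np.clip(1.5*cv2.resize(cv2.imread("pics/wrist3.png")[40:400,120:600],(800,600)),0,255).astype(np.uint8))
E
```

```text
8.62 [ 514.1 -242.4  160. ] 43.94 4.2 [-0.1  0.3 -1.1]
```

View pics/crop3.png

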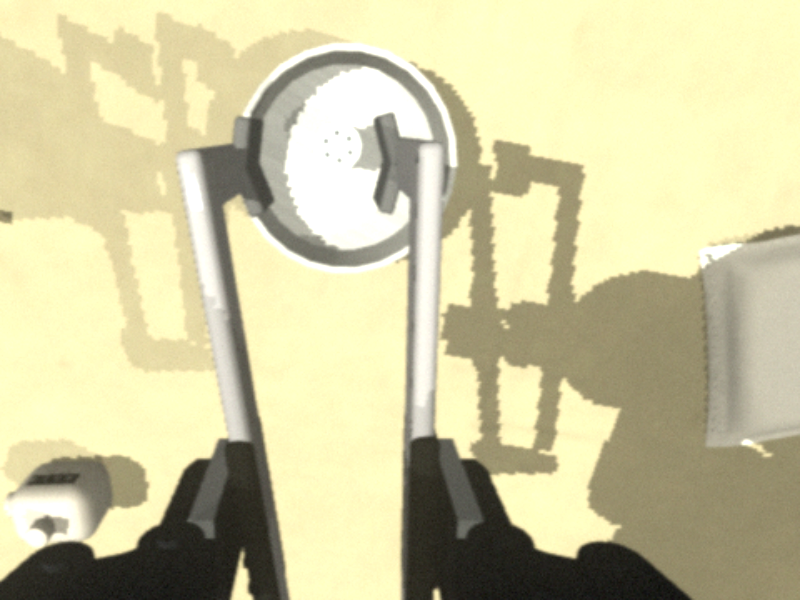

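The jaws straddle the dish opening: −y jaw top centre near crop (386,163), +y jaw (252,165), canister top (341,146). Computing the correction in the tongs' frame.

```bash
python3 - <<'E'
from h import *
w=dict(np.load("wrist3.npz"))
yaw=.1825;ux=np.array([np.cos(yaw),np.sin(yaw)]);uy=np.array([-ux[1],ux[0]]);t=np.array([514.1,-242.4])
for n,x,y,z in[("bar tip",430,146,187),("bar mid",426,300,187),("bar back",423,430,187),("-y jaw front inner",376,116,146),("-y jaw rear inner",376,211,146),("-y jaw vertex",384,163,146),("-y jaw back",398,163,146),("+y front in",262,119,146),("+y rear in",271,208,146),("+y back front",236,118,146),("+tip",190,153,187),("can",341,146,32),("dish",348,158,36)]:
    q=ray(w,120+x*.6,40+y*.6,z)[:2]-t;print(n,round(q@ux,1),round(q@uy,1))
E
```

```text
bar tip 80.2 -16.0
bar mid 52.3 -16.6
bar back 24.9 -17.3
-y jaw front inner 85.8 -8.9
-y jaw rear inner 63.8 -9.4
-y jaw vertex 75.2 -11.1
-y jaw back 75.2 -14.4
+y front in 85.1 17.8
+y rear in 64.5 16.4
+y back front 85.3 23.9
+tip 79.0 26.2
can 75.8 -1.8
dish 71.3 -4.6
```

```bash
python3 - <<'E'
from h import *
from station import bot
yaw=.1825;ux=np.array([np.cos(yaw),np.sin(yaw)]);uy=np.array([-ux[1],ux[0]])
st=lambda:(lambda s:print(round(s["time"],2),s["tcp_pos"].round(1),round(s["width"],2),round(s["gripper_force"],1),s["ft_force"].round(1)))(bot.get_state())
p=np.array([514.1,-242.4])+.8*ux-4.8*uy
bot.move_l([*p,95],down(yaw),feed=120);bot.hold(.3);st()
w=bot.get_image("wrist");np.savez("wrist4.npz",**w)
cv2.imwrite("pics/crop4.png",np.clip(1.5*cv2.resize(w["img"][80:320,180:500],(800,600)),0,255).astype(np.uint8))
E
```

```text
9.71 [ 516.1 -247.1   95.7] 44.21 4.2 [-0.1  0.2 -1.3]
```

View pics/crop4.png

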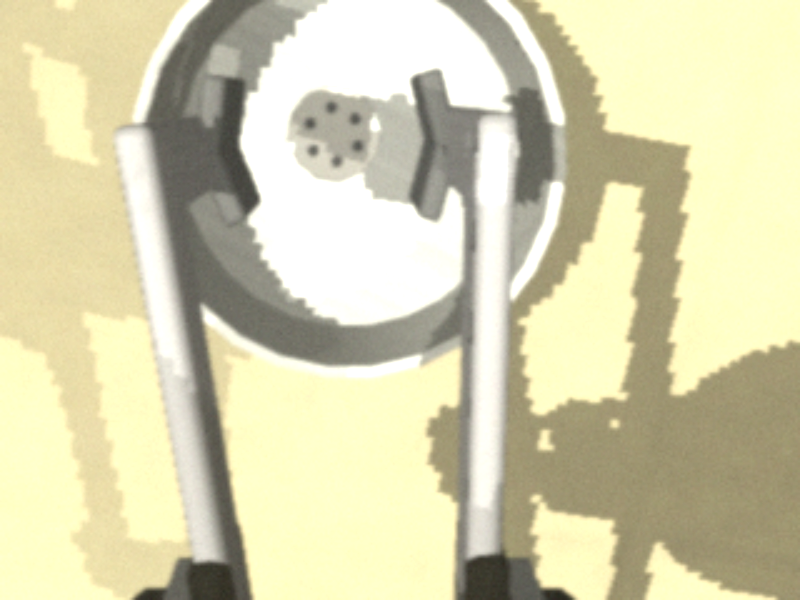

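Canister top at crop (333,135) sits between the jaws (inner faces at x≈245 and ≈420). Recomputing.

```bash
python3 - <<'E'
from h import *
w=dict(np.load("wrist4.npz"))
yaw=.1825;ux=np.array([np.cos(yaw),np.sin(yaw)]);uy=np.array([-ux[1],ux[0]]);t=np.array([516.1,-247.1])
for n,x,y,z in[("bar tip",497,118,123),("bar back",485,530,123),("-y front inner",413,74,82),("-y rear inner",413,214,82),("-y vertex",428,142,82),("+y front in",242,80,82),("+y rear in",256,208,82),("can",333,135,32),("canL",289,135,32),("canR",377,135,32),("dish",352,160,36)]:
    q=ray(w,180+x*.4,80+y*.4,z)[:2]-t;print(n,round(q@ux,1),round(q@uy,1))
E
```

```text
bar tip 80.3 -16.2
bar back 27.3 -17.3
-y front inner 85.8 -8.8
-y rear inner 64.3 -9.3
-y vertex 75.6 -11.5
+y front in 84.9 17.9
+y rear in 65.2 16.3
can 74.5 4.7
canL 74.5 13.9
canR 74.5 -4.6
dish 69.7 0.7
```

```bash
python3 - <<'E'
from h import *
from station import bot
yaw=.1825;ux=np.array([np.cos(yaw),np.sin(yaw)]);uy=np.array([-ux[1],ux[0]])
st=lambda:(lambda s:print(round(s["time"],2),s["tcp_pos"].round(1),round(s["width"],2),round(s["gripper_force"],1),s["ft_force"].round(1)))(bot.get_state())
p=np.array([516.1,-247.1])-.9*ux+2*uy
bot.move_l([*p,95],down(yaw),feed=40);bot.move_l([*p,50],feed=60);bot.hold(.2);st()
bot.move_gripper(40,23);st();bot.move_gripper(33,23);bot.hold(.4);st()
w=bot.get_image("wrist");s=bot.get_image("scene")
cv2.imwrite("pics/crop5.png",np.hstack([cv2.resize(w["img"][60:360,170:470],(400,400)),cv2.resize(s["img"][200:400,320:520],(400,400))]))
E
```

```text
11.11 [ 515.1 -245.4   50.4] 44.38 4.2 [-0.7  0.2 -2.3]
11.32 [ 514.9 -245.4   50.2] 39.98 5.3 [ 0.5 -0.4 -2.4]
11.94 [ 514.8 -245.3   50. ] 35.45 24.2 [-0.4 -1.4  0.6]
```

View pics/crop5.png

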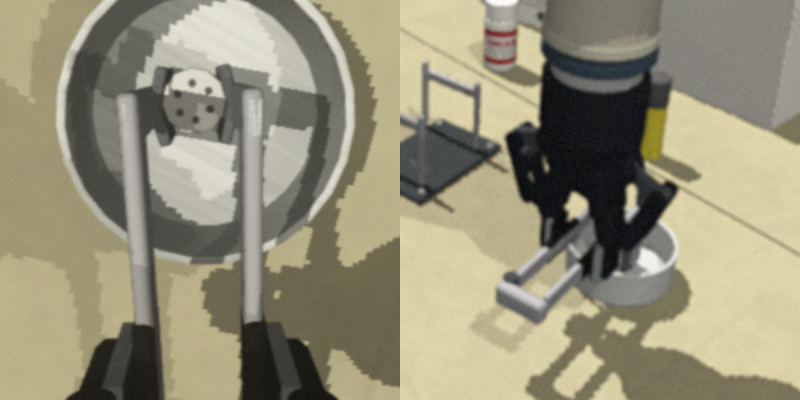

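The canister is clamped between the jaw plates (crop (195,105)), width 35.5, force 24 N. Lifting.

```bash
python3 - <<'E'
from h import *
from station import bot
st=lambda:(lambda s:print(round(s["time"],2),s["tcp_pos"].round(1),round(s["width"],2),round(s["gripper_force"],1),s["ft_force"].round(1)))(bot.get_state())
q=bot.get_state()["tcp_pos"]
bot.move_l([q[0],q[1],75],feed=30);st()
bot.move_l([q[0],q[1],205],feed=70);bot.hold(.8);st()
w=bot.get_image("wrist");s=bot.get_image("scene")
cv2.imwrite("pics/crop6.png",np.hstack([cv2.resize(w["img"][60:360,170:470],(400,400)),cv2.resize(s["img"][150:400,290:540],(400,400))]))
E
```

```text
13.03 [ 514.8 -245.3   74.9] 35.34 24.1 [ 1.  -0.3 -2.2]
15.83 [ 514.9 -245.3  205. ] 35.47 24.1 [-0.2  0.4 -0.6]
```

View pics/crop6.png

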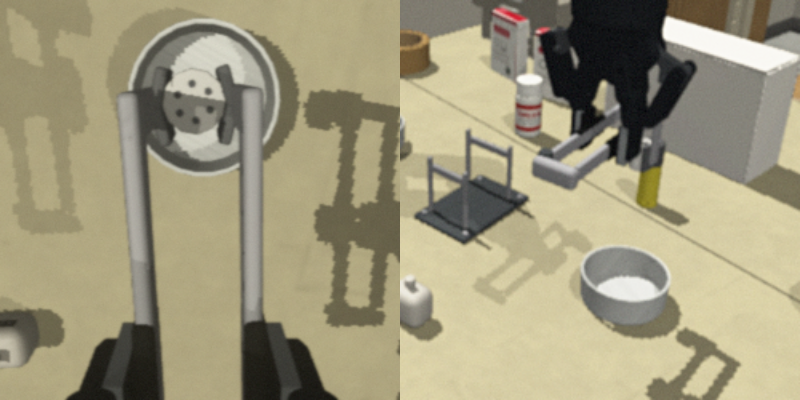

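The canister stays in the jaws (left, (195,102)), the dish is empty and in place. Handing in.

```bash
python3 -c "
from station import bot
bot.hold(.5);print(bot.get_state()['width']);print(bot.sign_off())"
```

```text
35.31197726354637
the job is handed in; nothing more can be done
None
```

I handed in the job with the canister held steady in the squeezed tongs, its underside about 155 mm above the table. The canister's dish is empty and in place, and I saw nothing else on the table disturbed.

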